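# Roll the syringe pump's pusher up to its start band

### The arm

A 6-joint arm with a two-finger parallel gripper is mounted at the origin on the work surface. World frame = base frame: x ahead of the robot, y to its left, z up, the work surface at z = 0. Lengths are in m, angles in rad, forces in N, time in s.
With the tool pointing down it reaches from about 0.375 to 0.925 m from the base axis. Payload 5.7 kg.
Tool frame: the origin (TCP) lies on the centre line of the jaws, within the pads' length; the fingertips stand 8 mm ahead of it and the grasp point (between the pads) lies 11 mm behind it; y points along the fingers, x is the direction in which the jaws open and shut, and the axes are right-handed (so a half turn about y gives the same grasp; the last joint's range is limited). The gripper opens to 88 mm and grips with 3 to 60 N. Pads are 20 mm wide; open, the fingers measure 115 mm over their backs; the gripper's body (75 mm by 178 mm) begins 61 mm behind the grasp point.
Start: joints at [-1.445, 0.359, 1.51, -0, 1.272, -0.115], TCP at [0.143, -0.583, 0.231] pointing down, gripper open.
Joint ranges: [-2.97, 2.97], [-1.01, 2.36], [0.21, 2.38], [-0.96, 4.11], [0.2, 2.71], [-2.98, 2.98]. Speed limits (rad/s): [2.39, 2.39, 3.14, 3.14, 3.14, 3.14].

### API

Orientations are given as a rotation vector (axis times angle).
In Python, from bench import * gives the robot as it stands.
- The arm moves only by the tool jog_arm, never from a script. Its argument "motion" is one flat list of numbers, 7 for each row, row after row: the shift along the tool's x, y, z in m, then the turn, a rotation vector about the tool's x, y, z in rad, then the finger opening in m, from 0 to 0.0878. In form: [tx, ty, tz, rx, ry, rz, grip, tx, ty, tz, rx, ry, rz, grip, ...]. A call has 1 to 10 rows; each row shifts and turns the pose as measured when the row begins, along the tool's axes as they then stand; what a row does not reach is not made up. A row lasts 1/10 s, in which the tool goes at most 50 mm and 8.59 degrees, less where a joint would pass 70% of its speed; a pose out of reach is approached as far as the arm can. A call is refused whole if a number of a shift passes 0.05 or a number of a turn 0.15, either way. A call with a gripper value outside its range is refused whole. The fingers move at their own pace and stop on an object; "force" is the grip in N (left out, the last holds). Time passes only in rows, so rows that do not move let the fingers close. It gives the time, the measured TCP pose, the force and the opening at its end, in the units of the state.
- state(): the state, without advancing time (a new reading comes with each control period).
- capture(name): name is "scene" or "top"; returns a dict with "image" (480x640x3 uint8, red, green, blue), "depth" (480x640 float32, m along the optical axis (not along the pixel's ray), 0 where there is no reading), "fx", "fy", "cx", "cy" (pixels), "distortion" ([k1, k2, p1, p2, k3] as OpenCV has them; the pictures are not rectified), "world_from_camera" (4x4, takes a point from camera to world coordinates). Camera axes: x right, y up, looking along -z (the intrinsics and any distortion apply to the point x, -y, -z); pixel columns grow to the right and rows downward; lengths in m; the calibration is good to about 2 mm. A picture is of the moment at which its call begins.
- hand_in(): hands the job in, once; it reports no verdict.
Trained networks look in a picture, given as the dict that the camera call returned (one of the last four; its "shot" number tells which), for a name from the list of things; names that differ only in an ending like _2 or _b are one class to them, and where a whole thing is asked for, a point or a joint stands for the part that bears it (a point fixed in the world has none). Each returns a list of dicts, best first, with "conf" (0 to 1); they miss things now and then, are a little off and sometimes report something else, mostly with a low value. They report only what shows in the picture. A call takes as long as a camera call.
- spot_in(picture, query): "rect" ([left, top, right, bottom] in pixels, round what is visible of it).
- masks_of(picture, query): "mask" (480x640 bool, what is visible of it) and "rect" ([left, top, right, bottom] in pixels, round what is visible of it).
- pinpoint(picture, query): "point" ([column, row] in pixels: a listed point, or the origin of a listed thing).
The state is a dict: "time": time; "joint_pos": joint angles; "qd": joint speeds; "joint_torque": joint torques, N m; "tool_pos": TCP position; "orientation": TCP orientation; "ft_force": force on the tool from outside, world axes, zero at the start; "ft_torque": the same for the moment, N m; "gripper_width": opening from 0.0 (shut) to 1.0 (fully open).
Only numpy, scipy, OpenCV 4.12 (cv2) and the standard library are available. Lean on these libraries where they do the work, as an engineer would, in place of code of your own. Each camera call takes 0.05 s, during which the arm holds its last target.

### The job

The syringe pump on the bench has a filled syringe in it, but its pusher block stands too far back from the plunger. Lay a fingertip on top of the knurled thumbwheel on the pump's grey front ledge and roll it, in as many strokes as it takes, until the block's black pointer stands inside the orange start band on the scale, just short of the plunger's flange. Move the block by the wheel alone: do not touch the block or the syringe and do not push the plunger in. Nothing is to be picked up: leave the pump standing where it is and the other bench things alone, and finish clear of everything.

Things in the scene. Friction and masses are not known exactly. Their poses are not given: they have to be found in the camera images.
- pump: white bench syringe pump with grey front ledge, 3 kg, loose on rubber feet, 178 mm deep (x), 320 mm long (y); origin at the centre of its underside, z up. x points from the front ledge to the back, y along its length from the pusher's end to the syringe's nozzle. The ledge (x -90 to -28 mm) is 58 mm high and carries the thumbwheel; the deck behind it is 75 mm high and carries scale, pusher and syringe.
- thumbwheel: knurled steel thumbwheel with one white line across the knurl, 52 mm diameter, 16 mm wide, between two low cheek plates (29 mm over their outsides, tops 13 mm below the rim's top) on the front ledge. Origin at its centre, on the axle, which lies along the pump's x: pump frame (-62, 25, 66) mm. Its rim needs 1 to 2 N to turn: press on it with 5 to 10 N to roll it without slip; it stays where left.
- wheel_top (a point): highest point of the thumbwheel's rim, midway across its width; fixed in the pump at (-62, 25, 92) mm, axes as the pump's. The wheel is geared to the pusher: rolling its top towards the pump's +y moves the pusher towards +y, 7 mm per radian (0.27 mm per mm of rim travel); rolled the other way, it goes back.
- pusher: grey pusher block, 70 (x) by 30 (y) by 50 mm, top 131 mm above the bench, sliding along the pump's y on two steel rods; it spans pump x -7 to 63 mm, so its front side is 55 mm behind the middle of the thumbwheel. Origin in the pump's mid plane at bench height, level along y with its pushing face and pointer.
- pointer (a point): tip region of the thin black pointer (1.6 mm wide) that reaches from the pusher block forward over the scale, 80 mm above the bench; it starts 16 to 37 mm short (towards the pump's -y) of the orange band's middle.
- start_band (a point): point above the middle of the orange start band on the white scale (ticks every 5 mm), at the pointer's height; fixed at pump frame (-19.5, -24, 80) mm. The band is 6 mm wide along the pump's y and 17 mm along x. The point's axes are the pump's, so the pointer is to reach y = 0 here.
- syringe: filled clear syringe with blue contents, with its white plunger, clamped in its holder on the deck behind the thumbwheel (pump frame x 5 to 51 mm, y 37 to 144 mm, up to 138 mm high; the drawn-out plunger reaches to y -19 mm). Fixed to the pump; origin at the pump's origin.
- plunger (a joint): how far the white plunger has been pushed into the syringe, m; 0 at the start. Its flange, 25 mm across, stands where the pusher would meet it 5 mm past the band's middle; the plunger gives way to about 2 N.
- bottle: amber reagent bottle with a black cap, 62 mm across, 135 mm high; origin at the centre of its underside
- beaker: empty glass beaker, 76 mm across the rim, 95 mm high; origin at the centre of its underside
- tube_rack: blue microtube rack, 90 x 150 x 45 mm, capped tubes standing up to 63 mm high in it; origin at the centre of its underside
- tip_box: closed box of pipette tips, 87 x 122 x 89 mm, grey with a bluish clear lid; origin at the centre of its underside
- marker: lying marker pen, white with a green cap, 122 mm long, 16 mm thick; origin under its middle, its x axis points to the cap
- spare_syringe: empty spare syringe lying on the bench, 118 mm long, barrel 18 mm thick; origin under its middle, its x axis points to the nozzle
- timer: flat white bench timer, 55 x 75 x 22 mm; origin at the centre of its underside

How it is judged:
By the outcome, as a careful person would: the job done as asked, in the order asked, and still so for the second after the job is handed in, with the robot touching nothing.
It also fails if it takes over 58 s, if anything falls off the work surface, if the arm or the gripper's body presses on something with over 40 N, if the wrist force passes 120 N, or if a joint passes its speed limit or range.

## Working session

There is one attempt and no reset: what is moved stays moved. The work goes in short steps, Python scripts to look and compute and a tool call to move; the robot and the scene stay as the last step left them, time stands still between calls to the robot, and variables do not carry over. Pictures are saved under pics/ and viewed, and the job is handed in when it is done.

Besides the shell and the picture viewer there is one more tool, called after "Call:" in YAML: its name, and indented under it one key for each argument. jog_arm: Moves the arm, as the interface text tells. Its arguments: {"type":"object","properties":{"motion":{"type":"array"},"force":{"type":"number"}},"required":["motion"]}

```bash
ls; mkdir -p pics; cat > h.py <<'E'
from bench import *
import numpy as np, cv2
from scipy.spatial.transform import Rotation as R
def save(c,n,crop=None,s=1):
    im=c["image"][...,::-1]
    if crop: l,t,r,b=crop; im=im[t:b,l:r]
    im=cv2.resize(im,None,fx=s,fy=s,interpolation=cv2.INTER_CUBIC); cv2.imwrite("pics/"+n,im)
def K(c): return np.array([[c["fx"],0,c["cx"]],[0,c["fy"],c["cy"]],[0,0,1]])
def ray(c,px):
    u=cv2.undistortPoints(np.array([[px]],float),K(c),np.array(c["distortion"],float))[0,0]
    return np.array([u[0],-u[1],-1.0])
def at_depth(c,px,d):
    T=np.array(c["world_from_camera"]);return (T@np.r_[ray(c,px)*d,1])[:3]
def at_z(c,px,z):
    T=np.array(c["world_from_camera"]);d=T[:3,:3]@ray(c,px);o=T[:3,3];return o+d*(z-o[2])/d[2]
def proj(c,p):
    T=np.linalg.inv(np.array(c["world_from_camera"]));q=T@np.r_[p,1];q=q[:3]*[1,-1,-1]
    return cv2.projectPoints(q.reshape(1,1,3),np.zeros(3),np.zeros(3),K(c),np.array(c["distortion"],float))[0][0,0]
E
python3 - <<'E'
from h import *
np.set_printoptions(precision=4,suppress=True)
s=state();print(s["time"],s["tool_pos"],s["orientation"],s["ft_force"],s["gripper_width"])
for n in ("scene","top"):
    c=capture(n);save(c,n+"0.png");print(n,np.array(c["world_from_camera"])[:3,3])
    for q in ("pump","thumbwheel","pusher","wheel_top","pointer","start_band"):
        try:
            r=pinpoint(c,q)[:2]
            for x in r: 
                px=x["point"];d=c["depth"][int(px[1]),int(px[0])]
                print(q,px,round(x["conf"],2),d,at_depth(c,px,d))
        except Exception as e: print(q,e)
E
```

```text
pics
0.0 [ 0.143  -0.582   0.2298] [-1.3122  1.0309 -1.0287] [-0.2065  0.2095  0.329 ] 0.9985418901619378
scene [ 1.2308 -0.8048  0.7494]
pump [335.3, 254.3] 0.68 1.1549481 [ 0.6557 -0.0636  0.073 ]
thumbwheel [322.5, 221.4] 0.45 1.273326 [0.5378 0.0269 0.0782]
pusher [369.5, 181.2] 0.18 1.5466945 [0.46   0.3604 0.0476]
wheel_top [321.2, 210.9] 0.56 1.4717839 [0.4147 0.1674 0.0011]
pointer [417.7, 207.0] 0.19 1.4439728 [0.6544 0.3466 0.0296]
start_band [323.9, 227.8] 0.96 1.1487466 [ 0.6139 -0.0588  0.1307]
top [ 0.3658 -0.0111  1.3248]
pump [321.1, 239.6] 0.79 1.2627293 [0.573  0.0146 0.0793]
thumbwheel [308.0, 259.6] 0.7 1.2376579 [0.5213 0.0443 0.0964]
pusher [346.4, 242.3] 0.66 1.2542253 [ 0.5665 -0.0467  0.0862]
wheel_top [309.7, 259.0] 0.93 1.244971 [0.5237 0.0406 0.0894]
wheel_top [324.2, 241.6] 0.66 1.2621828 [0.5682 0.007  0.079 ]
pointer [348.3, 244.1] 0.95 1.2625095 [ 0.5636 -0.0516  0.0773]
start_band [331.5, 243.0] 0.62 1.262456 [ 0.5653 -0.0108  0.0781]
```

View pics/scene0.png

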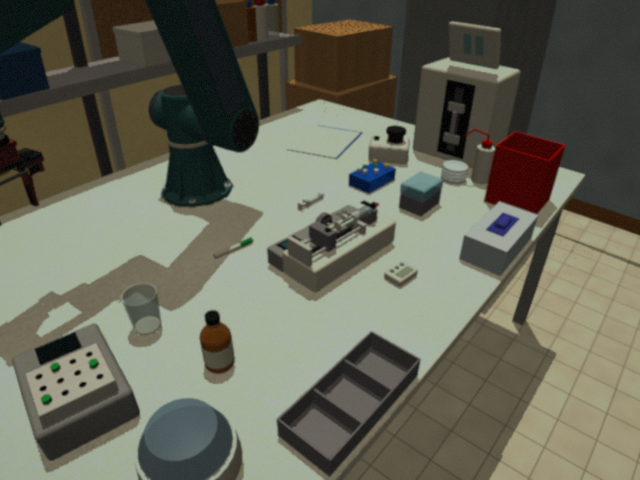

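View pics/top0.png

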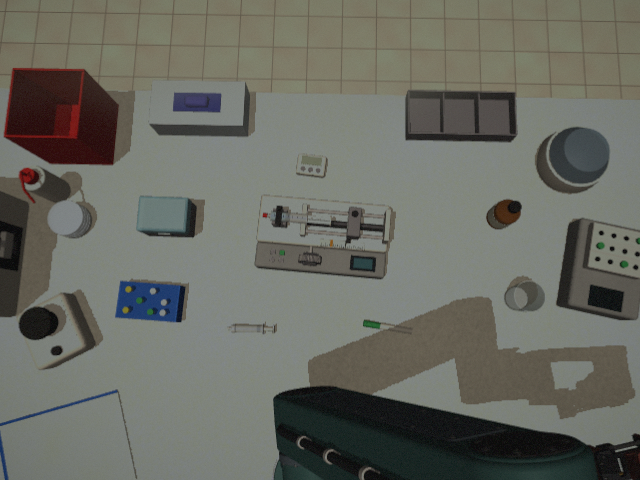

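```bash
python3 - <<'E'
import cv2
im=cv2.imread("pics/top0.png")[190:300,240:400];cv2.imwrite("pics/top0z.png",cv2.resize(im,None,fx=5,fy=5,interpolation=cv2.INTER_CUBIC))
im=cv2.imread("pics/scene0.png")[140:320,240:460];cv2.imwrite("pics/scene0z.png",cv2.resize(im,None,fx=3.3,fy=3.3,interpolation=cv2.INTER_CUBIC))
E
```

```text
(no output)
```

View pics/top0z.png

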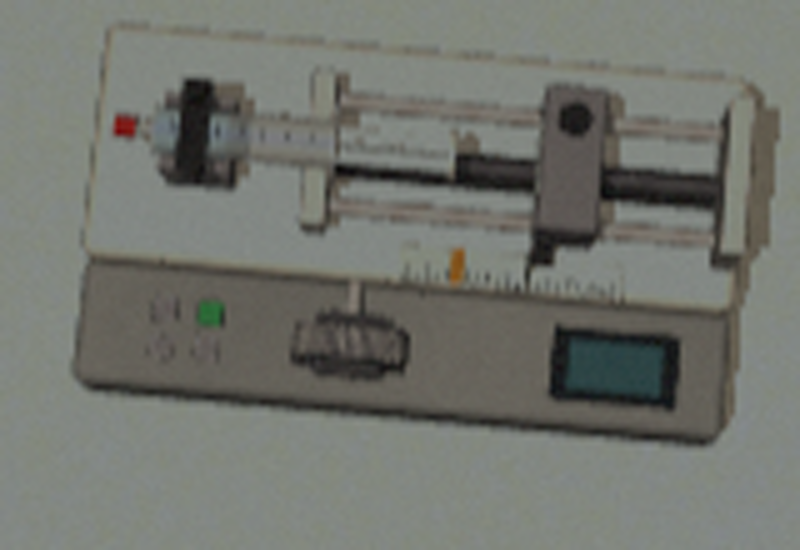

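View pics/scene0z.png

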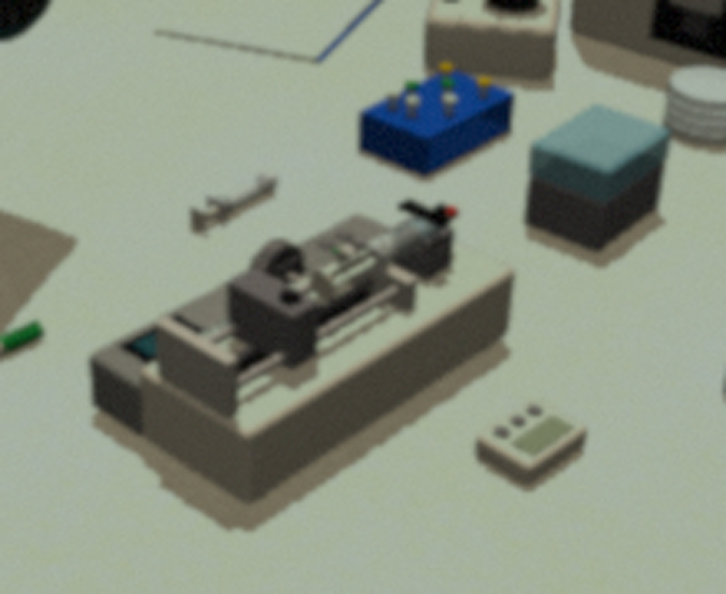

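```bash
cat > pose.py <<'E'
from h import *
np.set_printoptions(precision=4,suppress=True)
def cloud(c):
    v,u=np.mgrid[0:480,0:640];p=np.stack([u.ravel(),v.ravel()],1).astype(float)
    n=cv2.undistortPoints(p[:,None],K(c),np.array(c["distortion"],float))[:,0]
    d=c["depth"].ravel();P=np.c_[n[:,0]*d,-n[:,1]*d,-d];T=np.array(c["world_from_camera"])
    W=P@T[:3,:3].T+T[:3,3];W[d==0]=np.nan
    return W.reshape(480,640,3)
E
python3 - <<'E'
from pose import *
c=capture("top");W=cloud(c)
print(c["fx"],c["distortion"])
reg=np.zeros((480,640),bool);reg[185:290,245:405]=1
z=W[...,2]
print("bench z",np.nanmedian(W[300:320,200:350,2]))
for lo,hi in ((.045,.15),(.05,.066),(.069,.085)):
    m=reg&(z>lo)&(z<hi);pts=W[m][:,:2].astype(np.float32)
    r=cv2.minAreaRect(pts*1000);print(lo,hi,m.sum(),r,np.median(z[m]), pts.mean(0))
m=masks_of(c,"thumbwheel")
if m:
    mm=m[0]["mask"];P=W[mm];print("wheel",m[0]["conf"],mm.sum(),np.nanmedian(P,0),np.nanmax(P[:,2]))
R0=R.from_rotvec(state()["orientation"]).as_matrix();print(R0)
print([ (q,[ (x["point"],x["conf"],at_z(c,x["point"],zz)) for x in pinpoint(c,q)[:1]]) for q,zz in (("pointer",.08),("start_band",.08),("wheel_top",.092),("pusher",0),("pump",0),("syringe",0))])
E
```

```text
520.1179702760821 [-0.0044  0.      0.      0.      0.    ]
bench z 0.0009348001015456742
0.045 0.15 9392 ((584.91357421875, 13.126861572265625), (320.7178955078125, 179.5968017578125), 85.8503189086914) 0.07483486555656715 [0.5813 0.0119]
0.05 0.066 2949 ((579.71044921875, 10.600830078125), (321.2079162597656, 177.76121520996094), 83.21244812011719) 0.05873620298712412 [0.5263 0.0146]
0.069 0.085 4187 ((591.3128662109375, 13.065994262695312), (318.5412292480469, 164.81549072265625), 86.10362243652344) 0.07555311598729153 [0.6086 0.0187]
wheel 0.52 169 [0.5239 0.042  0.0868] 0.09788656840890408
[[ 0.2385  0.      0.9711]
 [-0.9711  0.      0.2385]
 [-0.     -1.      0.    ]]
[('pointer', [([347.4, 247.1], 0.9, array([ 0.5558, -0.0495,  0.08  ]))]), ('start_band', [([332.0, 241.0], 0.63, array([ 0.57  , -0.0119,  0.08  ]))]), ('wheel_top', [([310.5, 257.5], 0.57, array([0.527 , 0.0387, 0.092 ]))]), ('pusher', [([155.2, 300.7], 0.69, array([0.4203, 0.4338, 0.    ]))]), ('pump', [([322.2, 242.0], 0.93, array([0.5799, 0.0133, 0.    ]))]), ('syringe', [([175.1, 220.0], 0.56, array([0.6301, 0.3977, 0.    ]))])]
```

Call:
jog_arm:
  motion: [-0.03, 0, 0.03, 0, 0.14, 0, 0, -0.035, 0, 0.03, 0, 0.14, 0, 0, -0.042, 0, 0.022, 0, 0.034, 0, 0, -0.042, 0, 0.022, 0, 0, 0, 0, -0.042, 0, 0.022, 0, 0, 0, 0, -0.042, 0, 0.022, 0, 0, 0, 0, -0.042, 0, 0.022, 0, 0, 0, 0, -0.042, 0, 0.022, 0, 0, 0, 0, -0.042, 0, 0.022, 0, 0, 0, 0, -0.042, 0, 0.022, 0, 0, 0, 0]
  force: 20

```text
time: 2.1
tool_pos: [0.4008, -0.1822, 0.2302]
orientation: [-1.164, 1.273, -1.289]
ft_force: [0.5, -0.9, -0.2]
gripper_width: 0.13
```

```bash
cat > go.py <<'E'
from pose import *
C=np.array([0.5849,0.0131]);yaw=np.deg2rad(-4.2)
def rep():
    s=state();p=np.array(s["tool_pos"]);M=R.from_rotvec(s["orientation"]).as_matrix()
    cy,sy=np.cos(yaw),np.sin(yaw);Rp=np.array([[cy,-sy],[sy,cy]])
    rel=Rp.T@(p[:2]-C)*1000-np.array([-62,25])
    d=np.r_[C+Rp@np.array([-.062,.025]),0.1]-p
    print("t",s["time"],"p",p,"rel wheel pumpframe mm",rel,"tip z mm",p[2]*1000-8,"F",np.array(s["ft_force"]),"w",s["gripper_width"])
    print("tool-frame shift to wheel top contact",M.T@d, "toolx ang",np.degrees(np.arctan2(M[1,0],M[0,0])),"tooly",M[:,1],"q",np.array(s["joint_pos"]))
E
python3 -c "
from go import *
rep()"
```

```text
t 2.1 p [ 0.4008 -0.1822  0.2302] rel wheel pumpframe mm [-107.2954 -233.2809] tip z mm 222.17263264826283 F [ 0.5458 -0.8933 -0.1839] w 0.1300602455938958
tool-frame shift to wheel top contact [-0.2369  0.1287  0.101 ] toolx ang -95.58419854353693 tooly [ 0.0041 -0.0086 -1.    ] q [-0.5796  0.1221  1.8413 -0.0054  1.1701  1.0907]
```

Call:
jog_arm:
  motion: [-0.042, 0, 0.02, 0, 0, 0, 0, -0.042, 0, 0.02, 0, 0, 0, 0, -0.042, 0.005, 0.02, 0, 0, 0, 0, -0.04, 0.02, 0.02, 0, 0, 0, 0, -0.035, 0.025, 0.015, 0, 0, 0, 0, -0.02, 0.025, 0.006, 0, 0, 0, 0, 0, 0.015, 0, 0, 0, 0, 0]

```text
time: 2.8
tool_pos: [0.535, 0.0412, 0.1414]
orientation: [-1.156, 1.256, -1.292]
ft_force: [0.1, -0.0, 0.3]
gripper_width: 0.004
```

```bash
python3 -c "
from go import *
rep()"
```

```text
t 2.8 p [0.535  0.0412 0.1414] rel wheel pumpframe mm [10.1319 -0.612 ] tip z mm 133.4436678531393 F [ 0.0563 -0.031   0.2664] w 0.004113462909284931
tool-frame shift to wheel top contact [-0.0008  0.0412 -0.011 ] toolx ang -95.20509465088645 tooly [ 0.0203 -0.0102 -0.9997] q [-0.0454  0.36    1.7654 -0.011   0.9954  1.6221]
```

Call:
jog_arm:
  motion: [0.01, 0.01, -0.011, -0.021, -0.017, 0.008, 0, 0, 0.01, 0, 0, 0, 0, 0, 0, 0, 0, 0, 0, 0, 0]

```text
time: 3.1
tool_pos: [0.5226, 0.0339, 0.1181]
orientation: [-1.177, 1.264, -1.26]
ft_force: [-0.1, -0.4, -0.7]
gripper_width: 0.005
```

```bash
python3 -c "
from go import *
rep()
c=capture('scene');save(c,'s1.png',(220,130,420,300),4);c=capture('top');save(c,'t1.png',(240,180,400,300),5)"
```

```text
t 3.1 p [0.5226 0.0339 0.1181] rel wheel pumpframe mm [-1.6688 -8.772 ] tip z mm 110.08182579664468 F [-0.1253 -0.392  -0.7112] w 0.005260800679472063
tool-frame shift to wheel top contact [-0.0088  0.0181  0.0018] toolx ang -94.066371290854 tooly [-0.0034  0.0001 -1.    ] q [-0.067   0.3863  1.7973 -0.0002  0.9615  1.5749]
```

View pics/s1.png

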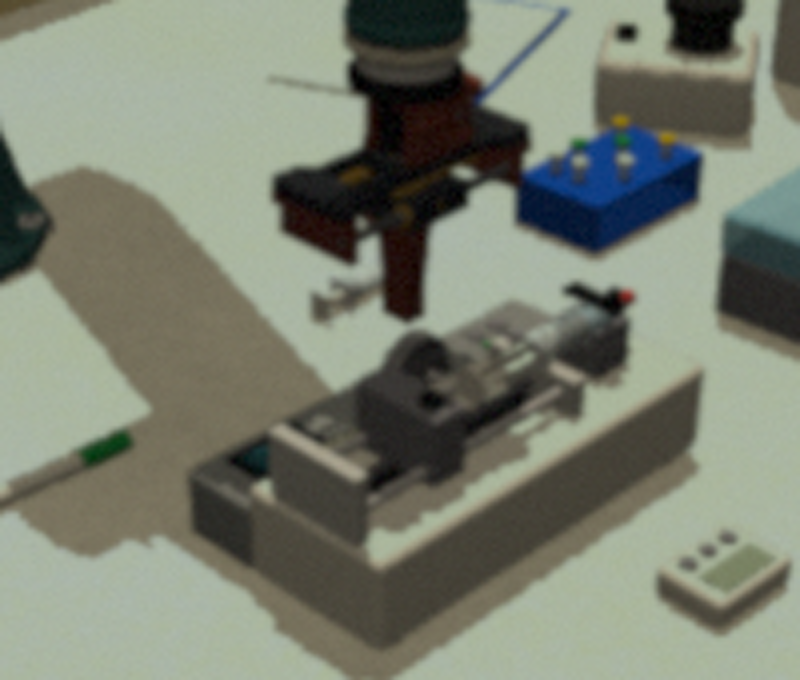

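View pics/t1.png

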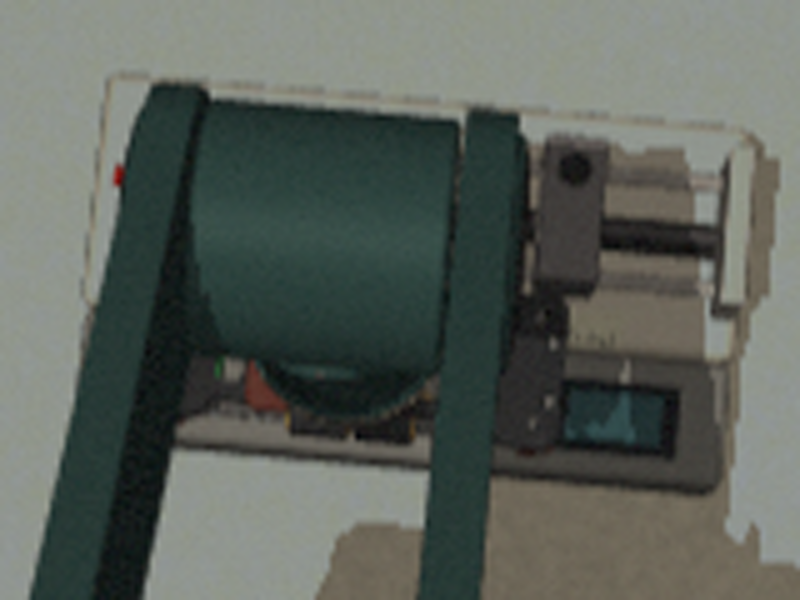

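Call:
jog_arm:
  motion: [0.002, 0.009, 0.0015, 0, 0, 0, 0, 0, 0.003, 0, 0, 0, 0, 0, 0, 0.001, 0, 0, 0, 0, 0]

```text
time: 3.5
tool_pos: [0.5271, 0.0312, 0.1074]
orientation: [-1.172, 1.259, -1.264]
ft_force: [-0.7, 0.6, 0.1]
gripper_width: 0.004
```

Call:
jog_arm:
  motion: [0, 0.0015, 0, 0, 0, 0, 0]

```text
time: 3.6
tool_pos: [0.5273, 0.0311, 0.1059]
orientation: [-1.171, 1.259, -1.264]
ft_force: [-0.3, 0.3, 0.5]
gripper_width: 0.006
```

Call:
jog_arm:
  motion: [0, 0.0015, 0, 0, 0, 0, 0]

```text
time: 3.7
tool_pos: [0.5275, 0.0311, 0.1045]
orientation: [-1.171, 1.259, -1.265]
ft_force: [0.9, 0.4, -0.5]
gripper_width: 0.009
```

Call:
jog_arm:
  motion: [0, 0.0015, -0.002, 0, 0, 0, 0]

```text
time: 3.8
tool_pos: [0.5258, 0.0312, 0.103]
orientation: [-1.171, 1.258, -1.265]
ft_force: [0.2, 0.6, 0.1]
gripper_width: 0.006
```

Call:
jog_arm:
  motion: [0, 0.0015, 0, 0, 0, 0, 0]

```text
time: 3.9
tool_pos: [0.5255, 0.0312, 0.1014]
orientation: [-1.171, 1.258, -1.265]
ft_force: [0.0, 0.8, 0.3]
gripper_width: 0.011
```

Call:
jog_arm:
  motion: [0, 0.0012, 0, 0, 0, 0, 0]

```text
time: 4.0
tool_pos: [0.5254, 0.0312, 0.1001]
orientation: [-1.171, 1.258, -1.265]
ft_force: [0.4, -0.8, -0.3]
gripper_width: 0.007
```

Call:
jog_arm:
  motion: [0, 0.001, 0, 0, 0, 0, 0]

```text
time: 4.1
tool_pos: [0.5254, 0.0313, 0.0992]
orientation: [-1.171, 1.258, -1.265]
ft_force: [-1.9, -0.5, 9.7]
gripper_width: 0.008
```

Call:
jog_arm:
  motion: [-0.002, 0, 0, 0, 0, 0, 0]

```text
time: 4.2
tool_pos: [0.5255, 0.0327, 0.0995]
orientation: [-1.172, 1.258, -1.265]
ft_force: [-0.9, -1.5, 3.0]
gripper_width: 0.009
```

Call:
jog_arm:
  motion: [-0.002, 0.0003, 0, 0, 0, 0, 0]

```text
time: 4.3
tool_pos: [0.5258, 0.0344, 0.0996]
orientation: [-1.172, 1.257, -1.266]
ft_force: [-1.4, -2.3, 4.5]
gripper_width: 0.003
```

Call:
jog_arm:
  motion: [-0.002, 0.0003, 0, 0, 0, 0, 0]

```text
time: 4.4
tool_pos: [0.526, 0.0362, 0.0996]
orientation: [-1.172, 1.257, -1.266]
ft_force: [-1.8, -2.5, 6.7]
gripper_width: 0.005
```

Call:
jog_arm:
  motion: [-0.003, 0.0003, -0.0003, 0, 0, 0, 0, -0.003, 0.0003, 0, 0, 0, 0, 0, -0.003, 0.0003, 0, 0, 0, 0, 0]

```text
time: 4.7
tool_pos: [0.5266, 0.0449, 0.1003]
orientation: [-1.173, 1.255, -1.267]
ft_force: [-1.3, -1.4, 3.2]
gripper_width: 0.007
```

Call:
jog_arm:
  motion: [-0.003, 0.0003, 0, 0, 0, 0, 0, -0.003, 0.0003, 0, 0, 0, 0, 0]

```text
time: 4.9
tool_pos: [0.5272, 0.0512, 0.0998]
orientation: [-1.172, 1.255, -1.268]
ft_force: [-1.0, -1.4, 2.8]
gripper_width: 0.008
```

```bash
python3 -c "
from go import *
rep()
c=capture('scene');save(c,'s2.png',(220,130,420,300),4);c=capture('top');save(c,'t2.png',(240,180,400,300),5)"
```

```text
t 4.9 p [0.5272 0.0512 0.0998] rel wheel pumpframe mm [1.6194 8.7946] tip z mm 91.84244830711233 F [-0.9818 -1.3822  2.8418] w 0.0077342618654517815
tool-frame shift to wheel top contact [ 0.0088 -0.0001 -0.0016] toolx ang -94.0899591402894 tooly [ 0.0067 -0.0042 -1.    ] q [-0.0307  0.4152  1.8084 -0.0051  0.9112  1.6145]
```

View pics/s2.png

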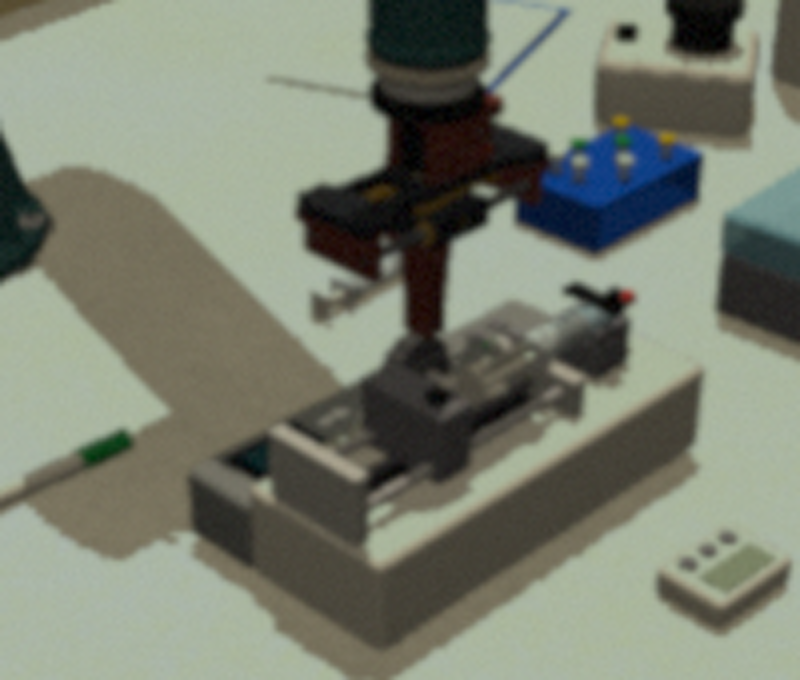

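View pics/t2.png

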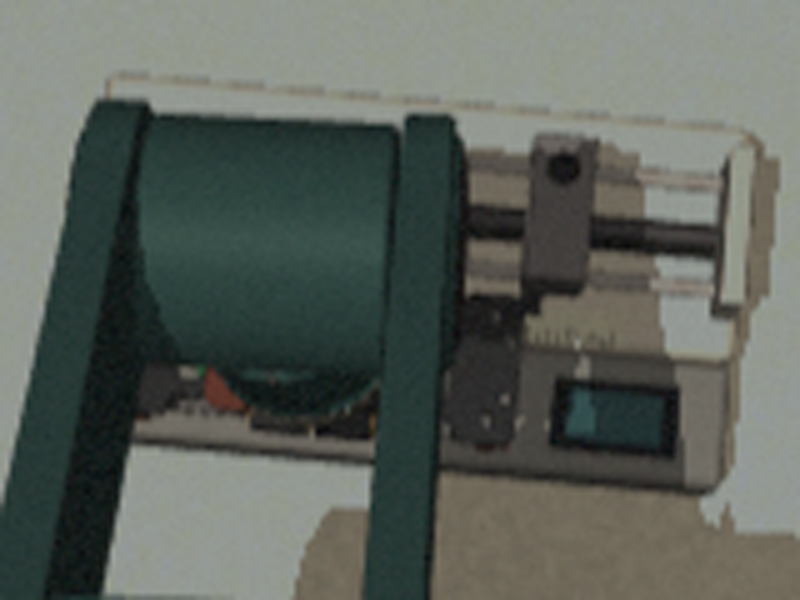

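Call:
jog_arm:
  motion: [-0.003, 0.0005, 0, 0, 0, 0, 0, 0, -0.006, 0, 0, 0, 0, 0, 0.012, 0, -0.001, -0.007, 0, 0.0035, 0, 0.012, 0, -0.001, 0, 0, 0, 0, 0, 0, 0, 0, 0, 0, 0]

```text
time: 5.5
tool_pos: [0.5234, 0.0295, 0.1051]
orientation: [-1.175, 1.262, -1.26]
ft_force: [0.5, 0.3, -0.4]
gripper_width: 0.002
```

```bash
python3 -c "
from go import *
rep()"
```

```text
t 5.5 p [0.5234 0.0295 0.1051] rel wheel pumpframe mm [ -0.5384 -13.1466] tip z mm 97.06277083202977 F [ 0.4651  0.3001 -0.3556] w 0.002008043948018063
tool-frame shift to wheel top contact [-0.0131  0.0051  0.0006] toolx ang -94.01592142664872 tooly [-0.001   0.0009 -1.    ] q [-0.0761  0.4044  1.8098  0.001   0.9284  1.5642]
```

Call:
jog_arm:
  motion: [-0.002, 0.004, 0, 0, 0, 0, 0, 0, 0.0012, 0, 0, 0, 0, 0, 0, 0.0006, 0, 0, 0, 0, 0]

```text
time: 5.8
tool_pos: [0.5236, 0.0304, 0.0989]
orientation: [-1.174, 1.264, -1.261]
ft_force: [-1.4, -0.8, 11.8]
gripper_width: 0.008
```

Call:
jog_arm:
  motion: [-0.003, 0.0002, 0, 0, 0, 0, 0, -0.003, 0.0004, 0, 0, 0, 0, 0, -0.003, 0.0005, 0, 0, 0, 0, 0]

```text
time: 6.1
tool_pos: [0.5244, 0.0381, 0.0997]
orientation: [-1.177, 1.26, -1.263]
ft_force: [-3.3, -2.4, 12.6]
gripper_width: 0.008
```

Call:
jog_arm:
  motion: [-0.003, 0.0005, 0, 0, 0, 0, 0, -0.003, 0.0005, 0, 0, 0, 0, 0, -0.003, 0.0005, 0, 0, 0, 0, 0]

```text
time: 6.4
tool_pos: [0.525, 0.047, 0.1002]
orientation: [-1.179, 1.258, -1.263]
ft_force: [-0.9, -0.7, 2.4]
gripper_width: 0.006
```

Call:
jog_arm:
  motion: [-0.003, 0.0005, 0, 0, 0, 0, 0, -0.002, 0.0005, 0, 0, 0, 0, 0]

```text
time: 6.6
tool_pos: [0.5255, 0.0524, 0.0994]
orientation: [-1.179, 1.257, -1.263]
ft_force: [-1.5, -0.9, 4.6]
gripper_width: 0.007
```

Call:
jog_arm:
  motion: [-0.002, 0.0004, 0, 0, 0, 0, 0, 0, -0.006, 0, 0, 0, 0, 0, 0.012, 0, -0.0005, -0.002, 0, 0, 0, 0.011, 0, -0.0005, 0, 0, 0, 0, 0, 0.004, 0, 0, 0, 0, 0, 0, 0.001, 0, 0, 0, 0, 0]

```text
time: 7.2
tool_pos: [0.5227, 0.0301, 0.0994]
orientation: [-1.181, 1.259, -1.261]
ft_force: [0.1, -0.2, -0.5]
gripper_width: 0.006
```

```bash
python3 -c "
from go import *
rep()"
```

```text
t 7.2 p [0.5227 0.0301 0.0994] rel wheel pumpframe mm [ -1.2779 -12.6049] tip z mm 91.44384356305049 F [ 0.1072 -0.2379 -0.4916] w 0.006221841282555761
tool-frame shift to wheel top contact [-0.0126 -0.0006  0.0013] toolx ang -93.92304626310913 tooly [-0.0022 -0.0039 -1.    ] q [-0.0715  0.4125  1.8149 -0.0051  0.9161  1.5708]
```

Call:
jog_arm:
  motion: [-0.001, 0.0008, 0.0008, 0.002, 0, 0.004, 0]

```text
time: 7.3
tool_pos: [0.523, 0.0302, 0.0987]
orientation: [-1.178, 1.26, -1.26]
ft_force: [-5.1, -4.6, 18.5]
gripper_width: 0.004
```

Call:
jog_arm:
  motion: [-0.003, 0.0004, 0, 0, 0, 0, 0, -0.003, 0.0004, 0, 0, 0, 0, 0]

```text
time: 7.5
tool_pos: [0.5234, 0.0343, 0.0994]
orientation: [-1.179, 1.259, -1.262]
ft_force: [-1.6, -1.5, 6.1]
gripper_width: 0.006
```

Call:
jog_arm:
  motion: [-0.003, 0.0005, 0, 0, 0, 0, 0, -0.003, 0.0007, 0, 0, 0, 0, 0]

```text
time: 7.7
tool_pos: [0.5239, 0.0394, 0.0998]
orientation: [-1.181, 1.257, -1.263]
ft_force: [-4.4, -2.0, 16.6]
gripper_width: 0.006
```

Call:
jog_arm:
  motion: [-0.003, 0.0008, 0, 0, 0, 0, 0, -0.003, 0.0007, 0, 0, 0, 0, 0]

```text
time: 7.9
tool_pos: [0.5242, 0.045, 0.1002]
orientation: [-1.181, 1.256, -1.263]
ft_force: [-2.6, -1.7, 6.5]
gripper_width: 0.004
```

Call:
jog_arm:
  motion: [-0.003, 0.0005, 0, 0, 0, 0, 0, -0.002, 0.0004, 0, 0, 0, 0, 0]

```text
time: 8.1
tool_pos: [0.5247, 0.05, 0.0999]
orientation: [-1.181, 1.255, -1.264]
ft_force: [-0.2, -0.4, 3.4]
gripper_width: 0.005
```

```bash
python3 -c "
from go import *
rep()
c=capture('top');save(c,'t3.png',(240,180,400,300),5)"
```

```text
t 8.1 p [0.5247 0.05   0.0999] rel wheel pumpframe mm [-0.7625  7.3944] tip z mm 91.88463066575899 F [-0.1941 -0.3507  3.388 ] w 0.005337277296324669
tool-frame shift to wheel top contact [ 0.0074 -0.0001  0.0007] toolx ang -93.84986797794726 tooly [ 0.0004 -0.0067 -1.    ] q [-0.0313  0.4149  1.8087 -0.0084  0.9174  1.6118]
```

View pics/t3.png

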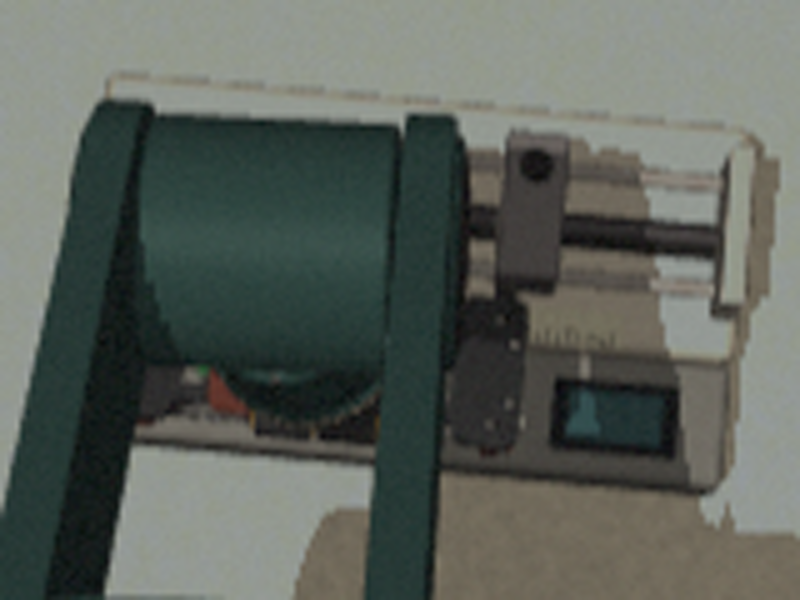

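Call:
jog_arm:
  motion: [-0.003, 0.0005, 0, 0, 0, 0, 0, 0, -0.006, 0, 0, 0, 0, 0, 0.012, 0, 0, 0, 0, 0.007, 0, 0.009, 0, 0, 0, 0, 0, 0, 0, 0.004, 0, 0, 0, 0, 0, 0, 0.001, 0, 0, 0, 0, 0]

```text
time: 8.75
tool_pos: [0.5235, 0.0327, 0.1]
orientation: [-1.175, 1.259, -1.258]
ft_force: [-0.4, -0.4, 0.1]
gripper_width: 0.004
```

Call:
jog_arm:
  motion: [0, 0.0006, 0, 0, 0, 0, 0]

```text
time: 8.85
tool_pos: [0.5236, 0.0327, 0.0993]
orientation: [-1.175, 1.26, -1.258]
ft_force: [-1.0, 0.3, 4.3]
gripper_width: 0.006
```

Call:
jog_arm:
  motion: [-0.003, 0.0005, 0, 0, 0, 0, 0, -0.003, 0.0005, 0, 0, 0, 0, 0]

```text
time: 9.05
tool_pos: [0.5243, 0.038, 0.0996]
orientation: [-1.176, 1.258, -1.259]
ft_force: [-4.9, -3.9, 16.5]
gripper_width: 0.008
```

Call:
jog_arm:
  motion: [-0.003, 0.0006, 0, 0, 0, 0, 0, -0.003, 0.0007, 0, 0, 0, 0, 0]

```text
time: 9.25
tool_pos: [0.5246, 0.0439, 0.1002]
orientation: [-1.178, 1.256, -1.26]
ft_force: [-1.2, -0.6, 7.1]
gripper_width: 0.008
```

Call:
jog_arm:
  motion: [-0.003, 0.0007, 0, 0, 0, 0, 0, -0.003, 0.0006, 0, 0, 0, 0, 0, -0.003, 0.0005, 0, 0, 0, 0, 0]

```text
time: 9.55
tool_pos: [0.5254, 0.0538, 0.0995]
orientation: [-1.178, 1.254, -1.26]
ft_force: [-1.0, 0.0, 1.7]
gripper_width: 0.005
```

```bash
python3 -c "
from go import *
rep()
c=capture('top');save(c,'t4.png',(240,180,400,300),5)"
```

```text
t 9.55 p [0.5254 0.0538 0.0995] rel wheel pumpframe mm [-0.2762 11.26  ] tip z mm 91.45684848685438 F [-1.0057  0.0133  1.7403] w 0.005410167282806234
tool-frame shift to wheel top contact [ 0.0113 -0.0005  0.0002] toolx ang -93.73704160310268 tooly [ 0.0018 -0.0027 -1.    ] q [-0.0268  0.4161  1.808  -0.0033  0.9156  1.6112]
```

View pics/t4.png

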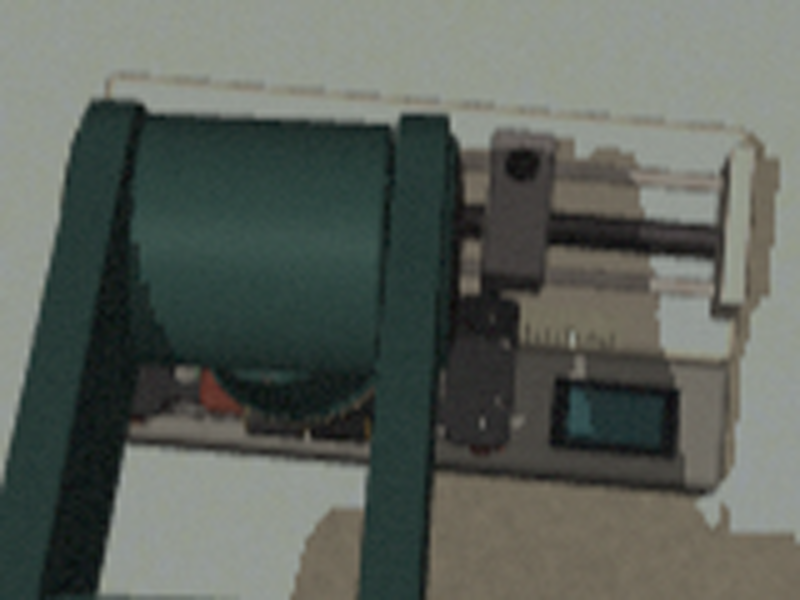

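Call:
jog_arm:
  motion: [0, -0.006, 0, 0, 0, 0, 0, 0.012, 0, 0, 0, 0, 0.004, 0, 0.011, 0, 0, 0, 0, 0, 0, 0, 0.004, 0, 0, 0, 0, 0, 0, 0.001, 0, 0, 0, 0, 0]

```text
time: 10.1
tool_pos: [0.5236, 0.0294, 0.0998]
orientation: [-1.175, 1.257, -1.256]
ft_force: [-1.0, -0.5, -0.1]
gripper_width: 0.004
```

Call:
jog_arm:
  motion: [0, 0.0008, 0.0005, 0, 0, 0, 0]

```text
time: 10.2
tool_pos: [0.5239, 0.029, 0.0987]
orientation: [-1.175, 1.258, -1.256]
ft_force: [-0.3, -0.2, 6.4]
gripper_width: 0.008
```

Call:
jog_arm:
  motion: [-0.003, 0.0004, 0, 0, 0, 0, 0, -0.003, 0.0005, 0, 0, 0, 0, 0, -0.003, 0.0005, 0, 0, 0, 0, 0]

```text
time: 10.5
tool_pos: [0.5246, 0.0357, 0.0994]
orientation: [-1.178, 1.256, -1.259]
ft_force: [-2.3, -3.7, 8.0]
gripper_width: 0.008
```

Call:
jog_arm:
  motion: [-0.003, 0.0006, 0, 0, 0, 0, 0, -0.003, 0.0007, 0, 0, 0, 0, 0]

```text
time: 10.7
tool_pos: [0.5251, 0.041, 0.1]
orientation: [-1.18, 1.254, -1.26]
ft_force: [-3.4, -1.2, 12.6]
gripper_width: 0.003
```

Call:
jog_arm:
  motion: [-0.003, 0.0007, 0, 0, 0, 0, 0, -0.003, 0.0006, 0, 0, 0, 0, 0]

```text
time: 10.9
tool_pos: [0.5255, 0.047, 0.1002]
orientation: [-1.181, 1.252, -1.26]
ft_force: [-1.5, -1.4, 2.9]
gripper_width: 0.007
```

```bash
python3 -c "
from go import *
rep()"
```

```text
t 10.9 p [0.5255 0.047  0.1002] rel wheel pumpframe mm [0.2511 4.4818] tip z mm 92.15271788511845 F [-1.476  -1.4347  2.9178] w 0.007335617855434522
tool-frame shift to wheel top contact [ 0.0045  0.0002 -0.0003] toolx ang -93.638339067532 tooly [ 0.0016 -0.0048 -1.    ] q [-0.0383  0.4145  1.8085 -0.006   0.9168  1.5996]
```

Call:
jog_arm:
  motion: [0, -0.03, 0, 0, 0, 0, 0, 0, -0.045, 0, 0, 0, 0, 0, -0.04, -0.03, -0.015, 0, 0, 0.004, 0, -0.045, 0, -0.015, 0, 0, 0, 0, -0.045, 0, -0.02, 0, 0, 0, 0, -0.045, 0, -0.02, 0, 0, 0, 0, -0.045, 0, -0.02, 0, 0, 0, 0]

```text
time: 11.6
tool_pos: [0.4526, 0.2746, 0.2082]
orientation: [-1.169, 1.259, -1.264]
ft_force: [1.1, 0.2, -0.6]
gripper_width: 0.002
```

```bash
cat > look.py <<'E'
from go import *
import sys
rep()
c=capture('top');save(c,sys.argv[1],(290,200,370,260),10)
for q in("pointer","start_band"): print(q,[(x["point"],x["conf"],at_z(c,x["point"],.08 if q=="pointer" else .08)) for x in pinpoint(c,q)[:2]])
hsv=cv2.cvtColor(c["image"],cv2.COLOR_RGB2HSV)
m=cv2.inRange(hsv,(8,120,80),(25,255,255));m[:200]=0;m[265:]=0;m[:,:300]=0;m[:,360:]=0
v,u=np.nonzero(m);print("band px",len(u),u.mean(),v.mean(),at_z(c,(u.mean(),v.mean()),.0755))
E
python3 look.py t5.png
```

```text
t 11.6 p [0.4526 0.2746 0.2082] rel wheel pumpframe mm [-89.0958 226.1273] tip z mm 200.2030146918058 F [ 1.0982  0.1611 -0.6099] w 0.0020134558363968124
tool-frame shift to wheel top contact [0.2264 0.1083 0.0884] toolx ang -94.17358321228882 tooly [ 0.0056  0.0014 -1.    ] q [ 0.4155  0.2776  1.6945 -0.0011  1.1638  2.0596]
pointer [([338.0, 243.8], 0.75, array([ 0.5634, -0.0266,  0.08  ]))]
start_band [([333.2, 245.3], 0.81, array([ 0.5595, -0.015 ,  0.08  ]))]
band px 18 330.94444444444446 242.88888888888889 [ 0.566  -0.0095  0.0755]
```

View pics/t5.png

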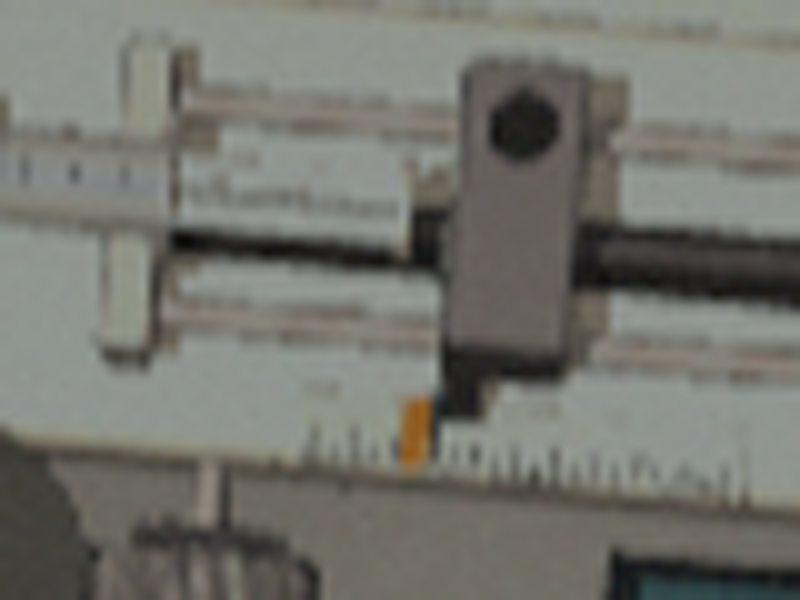

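```bash
cat > prof.py <<'E'
from go import *
import sys
c=capture('top');save(c,sys.argv[1],(315,225,355,255),20)
im=c["image"].astype(int)
for v in range(237,249): print(v,[f"{a[0]:3d}/{a[1]:3d}/{a[2]:3d}" for a in im[v,327:341]])
p=C;cy,sy=np.cos(yaw),np.sin(yaw)
for dy in(-29,-24,-19):
    w=np.r_[C+np.array([[cy,-sy],[sy,cy]])@np.array([-.0195,dy/1000]),.08];print(dy,proj(c,w))
E
python3 prof.py t6.png
```

```text
237 ['143/148/145', '145/151/146', '144/149/146', '141/147/143', '144/149/144', '144/150/145', '143/150/144', ' 50/ 50/ 50', ' 36/ 34/ 35', ' 39/ 38/ 35', ' 34/ 32/ 31', ' 39/ 40/ 40', ' 48/ 45/ 43', ' 41/ 40/ 36']
238 ['143/148/144', '144/150/146', '143/148/145', '144/149/144', '146/151/148', '144/148/145', '129/135/130', ' 63/ 65/ 61', ' 32/ 32/ 35', ' 34/ 31/ 31', ' 39/ 38/ 36', ' 73/ 70/ 62', ' 90/ 85/ 75', '109/113/109']
239 ['145/150/142', '144/150/142', '138/143/134', '140/136/123', '143/131/113', '142/128/113', ' 93/ 95/ 93', ' 51/ 51/ 50', ' 39/ 38/ 33', ' 34/ 34/ 33', ' 34/ 33/ 32', ' 92/ 86/ 77', '110/103/ 93', '142/148/143']
240 ['144/151/138', '144/149/138', '140/144/129', '137/119/ 87', '143/ 97/ 45', '140/ 97/ 45', ' 62/ 61/ 60', ' 39/ 33/ 36', ' 34/ 33/ 33', ' 32/ 34/ 34', ' 39/ 38/ 37', ' 93/ 90/ 78', '128/127/118', '139/142/137']
241 ['144/149/134', '145/149/138', '144/148/133', '143/112/ 69', '142/ 91/ 28', '138/ 92/ 38', ' 57/ 58/ 55', ' 41/ 40/ 40', ' 44/ 45/ 43', ' 50/ 50/ 48', ' 49/ 48/ 43', '101/ 99/ 84', '144/149/138', '141/144/136']
242 ['144/150/137', '143/
[... 851 characters left out ...]
8', '138/138/124', '128/125/113', '143/109/ 73', '144/114/ 77', '123/113/ 90', '115/117/106', '132/135/126', '122/126/117', '139/143/135', '114/115/108', '145/150/139', '115/120/110', '143/148/139']
247 ['103/ 95/ 84', '108/101/ 88', '112/105/ 95', '117/102/ 81', '116/105/ 84', '105/105/ 92', '117/117/107', '104/102/ 91', '116/114/105', '121/119/108', '125/121/112', '133/132/122', '106/105/ 98', '130/129/119']
248 [' 83/ 81/ 73', ' 83/ 79/ 72', ' 83/ 81/ 72', ' 76/ 72/ 66', ' 73/ 70/ 62', ' 78/ 74/ 67', ' 81/ 76/ 69', ' 84/ 78/ 68', ' 85/ 79/ 72', ' 93/ 87/ 80', ' 95/ 89/ 78', '101/ 95/ 82', ' 85/ 80/ 69', ' 96/ 90/ 78']
-29 [332.9654 243.7174]
-24 [330.9107 243.5266]
-19 [328.8564 243.3358]
```

View pics/t6.png

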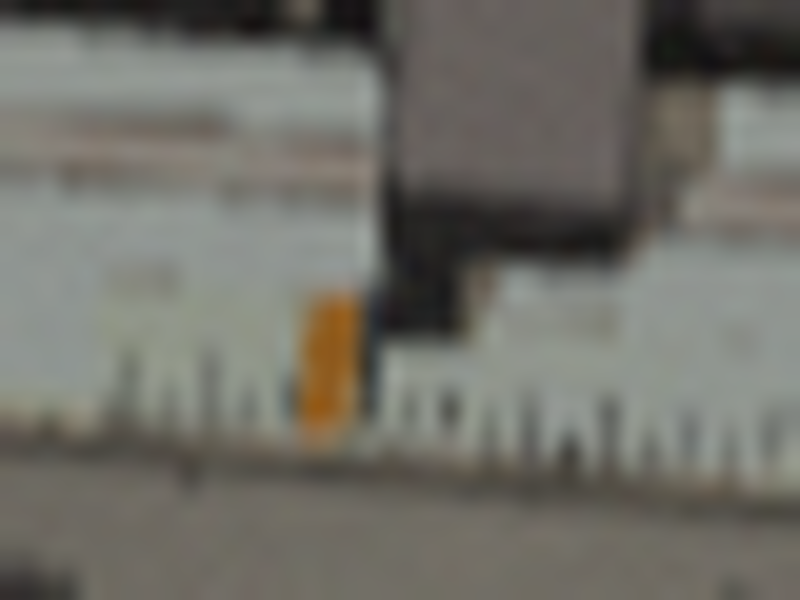

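Call:
jog_arm:
  motion: [0.045, 0, 0.02, 0, 0, 0, 0, 0.045, 0, 0.02, 0, 0, 0, 0, 0.045, 0, 0.02, 0, 0, 0, 0, 0.045, 0, 0.016, 0, 0, 0, 0, 0.03, 0.02, 0.008, 0, 0, 0, 0, 0.012, 0.03, 0.003, 0, 0, 0, 0, 0, 0.03, 0, 0, 0, 0, 0, 0, 0, 0, 0, 0, 0, 0]

```text
time: 12.6
tool_pos: [0.5306, 0.0256, 0.1263]
orientation: [-1.165, 1.258, -1.275]
ft_force: [-0.4, -0.4, 0.6]
gripper_width: 0.008
```

```bash
python3 -c "
from go import *
rep()"
```

```text
t 12.6 p [0.5306 0.0256 0.1263] rel wheel pumpframe mm [  6.8964 -16.4697] tip z mm 118.32435405880699 F [-0.3632 -0.4254  0.6471] w 0.008038660854742781
tool-frame shift to wheel top contact [-0.0165  0.0262 -0.0073] toolx ang -94.54473923507489 tooly [ 0.0103 -0.0036 -0.9999] q [-0.0798  0.3778  1.7842 -0.0034  0.9689  1.5722]
```

Call:
jog_arm:
  motion: [-0.006, 0.008, -0.0065, -0.0105, -0.006, 0.003, 0, 0, 0.008, 0, 0, 0, 0, 0, 0, 0.003, 0, 0, 0, 0, 0, 0, 0.001, 0, 0, 0, 0, 0]

```text
time: 13.0
tool_pos: [0.5254, 0.031, 0.1074]
orientation: [-1.172, 1.263, -1.265]
ft_force: [-0.1, 0.2, 0.6]
gripper_width: 0.005
```

```bash
python3 -c "
from go import *
rep()"
```

```text
t 13.0 p [0.5254 0.031  0.1074] rel wheel pumpframe mm [  1.3525 -11.5106] tip z mm 99.44134904718867 F [-0.1088  0.1668  0.5787] w 0.004912222933861237
tool-frame shift to wheel top contact [-0.0115  0.0074 -0.0014] toolx ang -94.28698083452439 tooly [ 0.0017  0.0001 -1.    ] q [-0.0725  0.4023  1.8053  0.0002  0.9323  1.573 ]
```

Call:
jog_arm:
  motion: [-0.003, 0.005, -0.0012, 0, 0, 0, 0, 0, 0.0012, 0, 0, 0, 0, 0, 0, 0.0008, 0, 0, 0, 0, 0]

```text
time: 13.3
tool_pos: [0.5255, 0.0353, 0.1013]
orientation: [-1.17, 1.259, -1.265]
ft_force: [0.7, -0.4, 0.6]
gripper_width: 0.003
```

Call:
jog_arm:
  motion: [0.002, 0.0008, 0, 0, 0, 0, 0]

```text
time: 13.4
tool_pos: [0.5255, 0.0336, 0.1006]
orientation: [-1.17, 1.258, -1.264]
ft_force: [0.1, -1.1, 0.1]
gripper_width: 0.004
```

Call:
jog_arm:
  motion: [0, 0.001, 0, 0, 0, 0, 0]

```text
time: 13.5
tool_pos: [0.5256, 0.0335, 0.0998]
orientation: [-1.17, 1.258, -1.265]
ft_force: [-0.2, -0.3, 2.8]
gripper_width: 0.003
```

Call:
jog_arm:
  motion: [0, 0.0006, 0, 0, 0, 0, 0]

```text
time: 13.6
tool_pos: [0.5258, 0.0333, 0.0994]
orientation: [-1.17, 1.258, -1.265]
ft_force: [-1.1, -0.7, 3.8]
gripper_width: 0.006
```

Now a stroke from y=0.0333 to about 0.0485.

Call:
jog_arm:
  motion: [-0.003, 0.0005, 0, 0, 0, 0, 0, -0.003, 0.0006, 0, 0, 0, 0, 0]

```text
time: 13.8
tool_pos: [0.5263, 0.0381, 0.0997]
orientation: [-1.172, 1.256, -1.266]
ft_force: [-5.1, -3.4, 15.0]
gripper_width: 0.002
```

Call:
jog_arm:
  motion: [-0.003, 0.0006, 0, 0, 0, 0, 0, -0.003, 0.0006, 0, 0, 0, 0, 0]

```text
time: 14.0
tool_pos: [0.5266, 0.0434, 0.1003]
orientation: [-1.173, 1.255, -1.268]
ft_force: [-2.2, -0.7, 5.5]
gripper_width: 0.006
```

Call:
jog_arm:
  motion: [-0.002, 0.0006, 0, 0, 0, 0, 0]

```text
time: 14.1
tool_pos: [0.5268, 0.0453, 0.1002]
orientation: [-1.173, 1.255, -1.268]
ft_force: [-0.8, -0.8, 4.3]
gripper_width: 0.007
```

Call:
jog_arm:
  motion: [-0.003, 0.0006, 0, 0, 0, 0, 0, 0, -0.02, 0, 0, 0, 0, 0, 0, -0.045, 0, 0, 0, 0, 0, -0.03, -0.04, -0.01, 0, 0, 0, 0, -0.045, 0, -0.02, 0, 0, 0, 0, -0.045, 0, -0.02, 0, 0, 0, 0, -0.045, 0, -0.02, 0, 0, 0, 0, -0.045, 0, -0.02, 0, 0, 0, 0, 0, 0, 0, 0, 0, 0, 0]

```text
time: 15.0
tool_pos: [0.4528, 0.2729, 0.2078]
orientation: [-1.162, 1.259, -1.271]
ft_force: [-0.1, -0.3, -0.5]
gripper_width: 0.003
```

```bash
python3 -c "
from go import *
rep()"; python3 prof.py t7.png
```

```text
t 15.0 p [0.4528 0.2729 0.2078] rel wheel pumpframe mm [-88.8195 224.4137] tip z mm 199.77530812846894 F [-0.0674 -0.3384 -0.4725] w 0.0032311883106380767
tool-frame shift to wheel top contact [0.2242 0.1083 0.0888] toolx ang -94.48245357233023 tooly [ 0.0107  0.001  -0.9999] q [ 0.4141  0.2748  1.6998 -0.0037  1.1567  2.0646]
237 ['145/150/146', '145/150/146', '145/149/146', '143/149/144', '142/148/143', '103/106/103', ' 38/ 35/ 35', ' 38/ 39/ 38', ' 35/ 34/ 31', ' 39/ 37/ 33', ' 48/ 46/ 42', ' 56/ 53/ 53', ' 53/ 53/ 51', ' 40/ 39/ 39']
238 ['145/150/146', '143/150/146', '145/150/147', '143/149/144', '144/149/144', ' 92/ 96/ 94', ' 33/ 30/ 32', ' 35/ 34/ 33', ' 39/ 37/ 36', ' 49/ 47/ 44', ' 90/ 85/ 77', '114/119/115', '113/117/114', '107/112/108']
239 ['144/148/142', '142/150/142', '138/142/135', '139/138/125', '130/125/112', ' 49/ 50/ 50', ' 36/ 33/ 33', ' 30/ 27/ 25', ' 38/ 35/ 35', ' 56/ 51/ 48', '112/106/ 95', '144/149/145', '142/148/145', '144/150/146']
240 ['143/148/137', '144/151/138', '141/143/131', '138/120/ 88', '101/ 77/ 45', ' 38/ 35/ 35', ' 35/ 34/ 31', ' 31/ 28/ 30', '
[... 1180 characters left out ...]
6', '137/138/123', '129/127/115', '141/108/ 70', '130/105/ 75', '125/113/ 91', '118/120/109', '127/130/122', '124/126/118', '135/141/132', '113/114/106', '143/148/138', '116/121/111', '142/147/139']
247 ['104/ 97/ 84', '109/103/ 90', '112/107/ 95', '116/102/ 82', '115/104/ 82', '106/105/ 93', '118/118/110', '103/102/ 92', '114/113/104', '121/119/109', '121/120/110', '132/132/122', '104/106/ 96', '129/130/120']
248 [' 83/ 79/ 72', ' 83/ 79/ 72', ' 85/ 81/ 74', ' 77/ 74/ 65', ' 78/ 74/ 67', ' 80/ 76/ 67', ' 83/ 78/ 70', ' 85/ 79/ 72', ' 85/ 80/ 71', ' 95/ 89/ 79', ' 97/ 91/ 81', '101/ 95/ 83', ' 86/ 79/ 69', ' 94/ 90/ 79']
-29 [332.9654 243.7174]
-24 [330.9107 243.5266]
-19 [328.8564 243.3358]
```

View pics/t7.png

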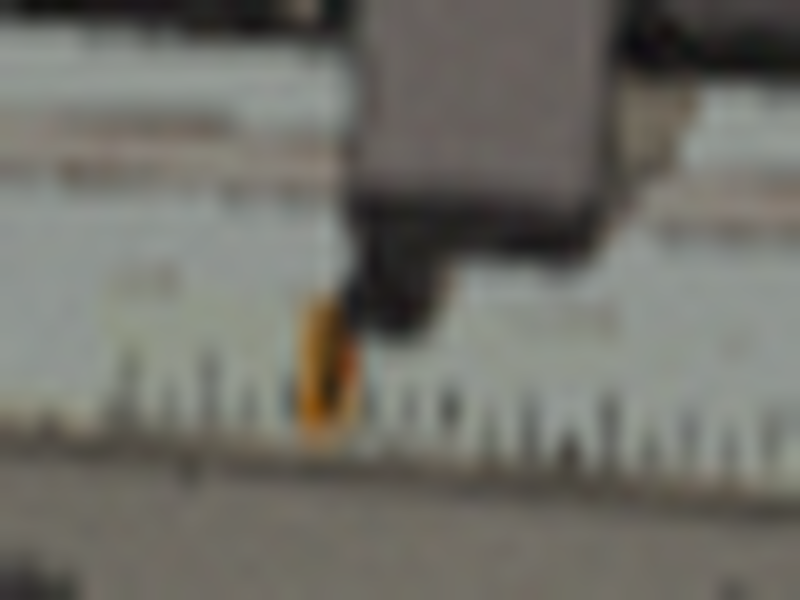

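```bash
python3 -c "
from go import *
c=capture('scene');save(c,'s8.png');c=capture('top');save(c,'t8.png')
s=state();print(s['time'],s['qd'],s['ft_force'])"
```

```text
15.15 [-0.0365  0.0018  0.0022 -0.0025  0.0007  0.0003] [ 0.4925 -0.2524  0.0249]
```

View pics/t8.png

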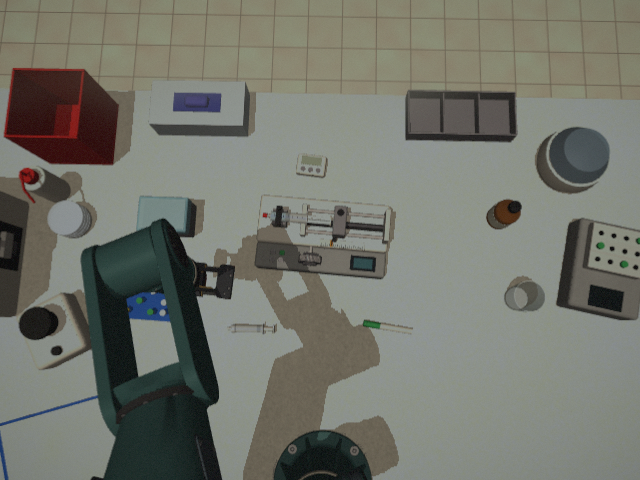

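View pics/s8.png

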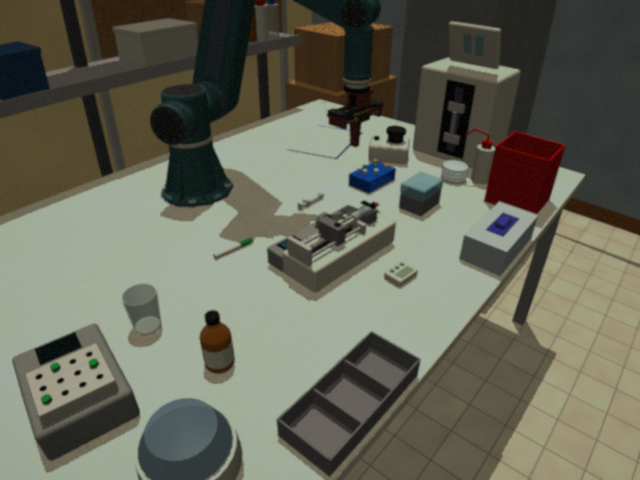

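The pump (band near pixel 331, 243) and the other bench things stand where they were. The gripper hangs free at about pixel (225, 280) in the top view, well above the bench.

```bash
python3 -c "
from bench import *
print(hand_in())"
```

```text
the job is handed in; nothing more can be done
None
```

The pusher's black pointer now stands inside the orange start band, and I handed the job in at about 15 s of the 58 s allowed. I rolled the thumbwheel with the closed fingertips in six strokes, for roughly 33 mm of pusher travel.

- **Pointer:** in the last close-up from above, orange shows on both sides of it. I measured it about 0.5 mm short of the band's middle, good to about 0.5 mm; the band reaches 3 mm either side. That leaves a gap of about 5 mm to the plunger's flange, so the plunger was not pushed. I judged that from the pointer's position and did not check the plunger directly.
- **Pump and bench:** the pump's band stayed on the same pixels before and after the last stroke, and the other things look unmoved in both final pictures. The arm finished clear, with no contact force beyond sensor noise.
- **Pressing force:** it varied from about 2 to 18 N at the readings, outside the advised 5 to 10 N at times. The wheel still followed, and all forces stayed well under the limits.
- **Disagreement:** the network's points for pointer and band were several millimetres off the picture. I set the last stroke from pixel values instead.

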